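Load the top staining tray of a nested pile into the incubation hood

TASK

Lift only the top tray off the nested pile, leaving the others nested where they are, and set it down flat on the bench outside the low grey hood and clear of the pile, and let go of it. Then take it again by its tab and slide it along the bench into the open mouth of the hood until it meets the back wall, tab outwards. Keep the tray level and leave the timer, the counter and the marker alone.

Things in the scene. Friction and masses are not known exactly. Their poses are not given: they have to be found in the camera images.
- tray_top: Top one of three identical white plastic trays nested in one another: 100 (x) x 60 (y) x 32 mm high. Upright rim band all round, 5 mm thick, from 20 to 32 mm above the underside; below it the walls taper in to a floor 73 x 33 mm. Origin: centre of the underside, 24 mm above the bench at the start; z up, x along the length, tab at the -x end. 70 to 130 g.
- tray_top_tab: Flat tab fixed to the top tray: 36 mm long, 24 mm wide (y), 6 mm thick, from x = -50 to -86 mm in the tray's frame, 26 to 32 mm above the tray's underside, flush with the top of the rim, three small ribs on it. Its origin and axes are those of the tray (centre of its underside).
- tray_mid: The middle tray of the pile, same shape as the top one; origin at the centre of its underside, 12 mm above the bench. In the pile rim band stands upon rim band, each tray 12 mm above the next; below the rim band of the top tray lies the band of this one.
- tray_low: The lowest tray of the pile, as the top one, loose on the bench; origin at the centre of its underside.
- hood: Low grey hood fixed on the bench, 112 (x) x 88 (y) x 46 mm high, without a floor (the bench is its floor). Origin: centre of its footprint; the open mouth is its -x end, at x = -56 mm. Inside 70 mm wide, 38 mm high, back wall at x = +48 mm. With a tray fully home the tray's origin is at x = -2 mm here and only the tab sticks out.
- timer: White bench timer lying flat, 70 x 64 x 19 mm, bystander; origin at the centre of its underside.
- counter: Metal hand tally counter lying on its back, 56 x 76 x 23 mm, bystander; origin at the centre of its underside.
- marker: White and black marker pen lying on the bench, 17 x 135 x 16 mm, its length along y, bystander; origin at the centre of its underside.
There are look-alikes about, which are no part of the job. Leave any blue, turquoise or yellow look-alike of the tray_top alone.

How it is judged (in metres and radians):
On the way, in this order (a step that is already met when the one before it is completed fails the run):
1. The top tray rests flat on the bench, let go, clear of the pile and still outside the hood (height (world z) of tray_top below 0.005 m and angle between tray_top's own z axis and vertical below 0.08 rad and linear speed of tray_top below 0.02 m/s and contact force between the fingers and tray_top below 0.1 N and horizontal distance between tray_top and tray_low above 0.058 m and (x of tray_top in the frame of hood below -0.1 m or x of tray_top in the frame of hood above 0.09 m or y of tray_top in the frame of hood above 0.07 m or y of tray_top in the frame of hood below -0.07 m)), for 0.2 s.
2. The fingers touch the tab while the tray, on the bench, is part way into the mouth of the hood (contact force between the fingers and tray_top_tab above 0.2 N and x of tray_top in the frame of hood between -0.095 and -0.01 m and y of tray_top in the frame of hood between -0.012 and 0.012 m and height (world z) of tray_top below 0.008 m), for 0.05 s.
At the end, for the whole second after the job is handed in: Top tray flat on the bench in the hood, tab outwards, within 7 mm of the back wall (x above -9 mm in the hood frame), 10 mm of mid-width and 0.15 rad of straight, released, at rest; the other trays within 25 mm, timer, counter and marker within 30 mm of their starts (height (world z) of tray_top below 0.005 m and angle between tray_top's own z axis and vertical below 0.08 rad and linear speed of tray_top below 0.02 m/s and contact force between the fingers and tray_top below 0.1 N and distance of each of tray_mid, tray_low from where it was at the start of the episode below 0.025 m and x of tray_top in the frame of hood above -0.009 m and y of tray_top in the frame of hood between -0.01 and 0.01 m and angle between the x axis of tray_top and the x axis of hood, either way round below 0.15 rad and distance of each of timer, counter, marker from where it was at the start of the episode below 0.03 m); the robot touches nothing.
It fails at once if One of the two lower trays is moved by more than 25 mm (distance of any of tray_mid, tray_low from where it was at the start of the episode above 0.025 m).
It fails at once if The top tray is tipped by more than 0.5 rad (angle between tray_top's own z axis and vertical above 0.5 rad).
It fails at once if The timer, counter or marker is moved by more than 30 mm (distance of any of timer, counter, marker from where it was at the start of the episode above 0.03 m).
It also fails if it takes over 54 s, if anything falls off the work surface, if the arm or the gripper's body presses on something with over 40 N, if the wrist force passes 120 N, or if a joint passes its speed limit or range.

ROBOT

A 6-joint arm with a two-finger parallel gripper is mounted at the origin on a cart in front of the work surface, level with it; the furniture and walls round the work are solid. World frame = base frame: x ahead of the robot, y to its left, z up, the work surface at z = 0. Lengths are in m, angles in degrees, forces in N, time in s.
With the tool pointing down it reaches from about 0.375 to 0.9 m from the base axis. Payload 3.1 kg.
Tool frame: the origin (TCP) lies on the centre line of the jaws, within the pads' length; the fingertips stand 19 mm ahead of it and the grasp point (between the pads) is the TCP (tips_ahead is the distance from the TCP to the fingertips, in m); z points along the fingers, y is the line along which they close (so a half turn about z gives the same grasp; the last joint's range is limited). The gripper opens to 87 mm and grips with 3 to 60 N. Pads are 19 mm wide; open, the fingers measure 117 mm over their backs; the gripper's body (75 mm by 190 mm) begins 51 mm behind the grasp point.
Start: joints at [57.783, 30.224, 82.088, -0, 67.689, -10.227], TCP at [0.234, 0.58, 0.242] pointing down, gripper open.
Joint ranges: [-176.69, 176.69], [-43.24, 126.21], [12.49, 139.97], [-82, 262], [0, 151.66], [-163.58, 163.58]. Speed limits (degrees/s): [159.86, 159.86, 180, 180, 180, 180].

INTERFACE

Orientations are given as a 3x3 rotation matrix whose columns are the frame's x, y, z axes.
In Python, from rig import read_state, capture, hand_in, trace, landmark_of, tips_ahead gives the robot as it stands.
- The arm moves only by the shell command python3 -m jog 'ROWS'. ROWS is JSON, a list of rows, each an object of numbers: "tx", "ty", "tz": the shift along the tool's x, y, z in cm; "roll": the turn about the tool's z in rad; "jaw": the opening, from 0 (shut) to 1 (fully open). A call has 1 to 8 rows; each row shifts and turns the commanded pose from where the row before left it, along the tool's axes as they then stand; what a row does not reach is not made up. A row lasts 1/10 s, in which the tool goes at most 50 mm and 8.59 degrees, less where a joint would pass 70% of its speed; a pose out of reach is approached as far as the arm can. A call with a gripper value outside its range is refused whole. The fingers move at their own pace and stop on an object; the grip force is fixed at half the most. Time passes only in rows, so rows that do not move let the fingers close. It gives the time, the measured TCP pose, the force, the opening and the grip force at its end, in the units of the state.
- read_state(): the state, without advancing time (a new reading comes with each control period).
- capture(name): name is "scene" or "top" or "wrist"; returns a dict with "img" (420x560x3 uint8, red, green, blue), "vertical_fov" (degrees; the focal length in pixels is half the picture's height over the tangent of half this angle, whatever the lens; pixels are square), "cx", "cy" (the principal point, pixels), "k1" (the pictures are not rectified: a ray, as slopes to the right and down, at radius r is drawn at 1 + k1 r^2 times it, then the intrinsics apply), "cam_to_world" (4x4, takes a point from camera to world coordinates); the wrist camera has in their place "tool_from_camera" (4x4, takes a point from camera to tool coordinates, whose origin is the TCP and whose axes are the flange's). Camera axes: x right, y up, looking along -z (the intrinsics and any distortion apply to the point x, -y, -z); pixel columns grow to the right and rows downward; lengths in m; the calibration is good to about 2 mm. A picture is of the moment at which its call begins: read the wrist's pose just before it. There is no depth.
- hand_in(): hands the job in; it is judged then, once.
Trained networks look in the newest picture that a camera, given by its name, has taken for a name from the list of things; names that differ only in an ending like _2 or _b are one class to them, and where a whole thing is asked for, a point or a joint stands for the part that bears it (a point fixed in the world has none). Each returns a list of dicts, best first, with "p" (0 to 1); they miss things now and then, are a little off and sometimes report something else, mostly with a low value. They report only what shows in the picture. A call takes as long as a camera call. They do not tell look-alikes from the thing itself.
- trace(camera, thing): "pixels" (420x560 bool, what is visible of it) and "bbox" ([left, top, width, height] in pixels, round what is visible of it).
- landmark_of(camera, thing): "point" ([row, column] in pixels: a listed point, or the origin of a listed thing).
The state is a dict: "time_s": time; "joint_positions": joint angles; "qvel": joint speeds; "tau": joint torques, N m; "position": TCP position; "tcp_rot": TCP orientation; "force": force on the tool from outside, world axes, zero at the start; "moment": the same for the moment, N m; "opening": opening from 0.0 (shut) to 1.0 (fully open); "grasp_force": force on a finger pad.
Only numpy, scipy, OpenCV 4.12 (cv2) and the standard library are available. Lean on these libraries where they do the work, as an engineer would, in place of code of your own. Each camera call takes 0.05 s, during which the arm holds its last target. There are 200 camera calls.

## Working session

There is one attempt and no reset: what is moved stays moved. The work goes in short steps, Python scripts to look and compute and a shell command to move; the robot and the scene stay as the last step left them, time stands still between calls to the robot, and variables do not carry over. Pictures are saved under pics/ and viewed, at most 10 in all, crops included, and the job is handed in when it is done.

```bash
mkdir -p pics; cat > h.py <<'E'
import numpy as np, cv2
from rig import *
def K(c):
    f=210/np.tan(np.radians(c["vertical_fov"])/2); return f
def pose(c,st=None):
    if "cam_to_world" in c: return np.array(c["cam_to_world"])
    T=np.eye(4);T[:3,:3]=st["tcp_rot"];T[:3,3]=st["position"];return T@np.array(c["tool_from_camera"])
def to_world(c,rc,z,T):
    f=K(c); d=np.array([(rc[1]-c["cx"])/f,(rc[0]-c["cy"])/f]); u=d.copy()
    for _ in range(20): u=d/(1+c["k1"]*(u@u))
    r=T[:3,:3]@np.array([u[0],-u[1],-1.]); o=T[:3,3]
    return o+r*(z-o[2])/r[2]
def to_pix(c,p,T):
    q=T[:3,:3].T@(np.array(p)-T[:3,3]); u=np.array([q[0],-q[1]])/-q[2]; u=u*(1+c["k1"]*(u@u))
    return u[1]*K(c)+c["cy"],u[0]*K(c)+c["cx"]
def save(n,img): cv2.imwrite("pics/"+n,cv2.cvtColor(img,cv2.COLOR_RGB2BGR))
E
python3 - <<'E'
from h import *
for cam in("top","scene"):
    c=capture(cam);save(cam+"0.png",c["img"]);T=pose(c)
    print(cam,T[:3,3].round(3),c["k1"],K(c))
    for t,z in(("tray_top",.024),("tray_top_tab",.053),("tray_mid",.012),("tray_low",0),("hood",0),("timer",0),("counter",0),("marker",0)):
        for l in landmark_of(cam,t)[:4]: print(t,"L",round(l["p"],2),np.round(l["point"],1),to_world(c,l["point"],z,T).round(3))
        for l in trace(cam,t)[:4]: print(t,"T",round(l["p"],2),l["bbox"])
E
```

```text
top [0.37  0.153 0.992] -0.02594197026171641 382.38704942830105
tray_top L 0.71 [254.7 376.7] [ 0.399 -0.127  0.024]
tray_top L 0.61 [190.2 207.7] [0.569 0.302 0.024]
tray_top L 0.58 [266.4 244.8] [0.375 0.207 0.024]
tray_top L 0.56 [294.1 167.3] [0.309 0.398 0.024]
tray_top T 0.89 [363.3, 234.3, 32.6, 55.4]
tray_top T 0.88 [211.2, 244.3, 55.3, 45.1]
tray_top T 0.77 [146.1, 260.8, 37.8, 59.6]
tray_top T 0.6 [187.4, 166.6, 37.2, 55.4]
tray_top_tab T 0.67 [190.7, 203.0, 10.4, 15.8]
tray_top_tab T 0.63 [173.8, 261.4, 11.4, 14.6]
tray_top_tab T 0.43 [213.2, 242.7, 13.8, 12.4]
tray_mid L 0.73 [190.9 367.1] [ 0.567 -0.114  0.012]
tray_mid L 0.6 [189.8 210.4] [0.573 0.297 0.012]
tray_low L 0.41 [190.6 208.1] [0.573 0.305 0.   ]
hood L 0.65 [180.1 284.5] [0.6   0.103 0.   ]
hood T 0.96 [268.4, 153.8, 37.2, 48.3]
timer L 0.71 [192.3 367.6] [ 0.566 -0.118  0.   ]
timer T 0.89 [353.5, 179.5, 25.7, 30.4]
counter L 0.57 [159.4 359. ] [ 0.656 -0.099  0.   ]
counter T 0.63 [355.2, 148.3, 19.5, 19.5]
marker L 0.6 [129.7 281.5] [0.74  0.109 0.   ]
marker T 0.54 [260.6, 125.3, 49.3, 8.2]
scene [0.938 
[... 359 characters left out ...]
3.4, 237.1, 56.7, 19.6]
tray_top T 0.55 [258.0, 229.8, 56.4, 20.4]
tray_top_tab L 0.62 [223.1 329.2] [0.422 0.293 0.053]
tray_top_tab T 0.45 [297.7, 235.7, 17.4, 9.3]
tray_mid T 0.69 [255.6, 242.9, 59.8, 11.9]
tray_low L 0.71 [256.7 278. ] [0.572 0.304 0.   ]
tray_low T 0.85 [256.4, 246.7, 49.7, 15.8]
hood L 0.65 [223.5 239.8] [0.603 0.119 0.   ]
hood T 0.61 [215.0, 196.1, 48.7, 36.3]
timer L 0.68 [187.8 228.1] [ 0.562 -0.1    0.   ]
timer T 0.62 [215.6, 178.8, 28.5, 13.7]
timer T 0.28 [184.5, 218.3, 14.8, 28.3]
counter L 0.62 [192.5 198. ] [ 0.659 -0.109  0.   ]
counter T 0.71 [187.4, 185.8, 15.0, 11.5]
counter T 0.2 [182.9, 217.5, 15.9, 30.0]
marker L 0.67 [233.6 192. ] [0.739 0.114 0.   ]
```

View pics/top0.png

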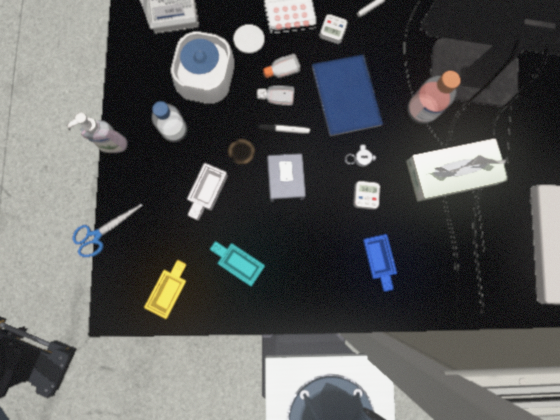

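View pics/scene0.png

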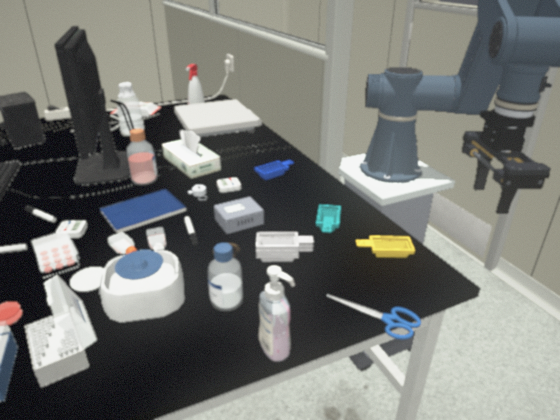

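Candidates for tray_top (top view, col,row): white pile (207,190), yellow (166,290), turquoise (238,262) and blue (380,258). The white one is the only one that fits the description. Next I'll check it in a close crop, along with which end of the hood is open.

```bash
python3 - <<'E'
from h import *
a=cv2.imread("pics/top0.png")[145:225,180:310];b=cv2.imread("pics/scene0.png")[190:270,200:330]
cv2.imwrite("pics/crop0.png",np.hstack([cv2.resize(x,None,fx=3,fy=3,interpolation=cv2.INTER_CUBIC) for x in(a,b)]))
c=capture("top");T=pose(c)
for t,z in(("tray_top",.056),("hood",.046)):
    for l in trace("top",t):
        if abs(l["bbox"][1]-165)<25:
            m=l["pixels"].astype(np.uint8);p=np.array([to_world(c,(r,k),z,T)[:2] for r,k in zip(*np.nonzero(m))],np.float32)
            r=cv2.minAreaRect(p*1000);print(t,l["p"],r,cv2.boxPoints(r).round())
print(read_state()["tcp_rot"])
E
```

```text
tray_top 0.9 ((558.4979858398438, 306.1468505859375), (61.611778259277344, 134.994384765625), 66.19392395019531) [[484. 305.]
 [608. 251.]
 [633. 307.]
 [509. 362.]]
hood 0.82 ((599.6390991210938, 102.23190307617188), (120.38916015625, 91.3800277709961), 1.551005244255066) [[538. 146.]
 [541.  55.]
 [661.  58.]
 [659. 150.]]
[[-9.27257298e-01  3.74424764e-01  2.32600973e-05]
 [ 3.74424764e-01  9.27257298e-01 -8.46996945e-06]
 [-2.47394612e-05  8.55315428e-07 -1.00000000e+00]]
```

View pics/crop0.png

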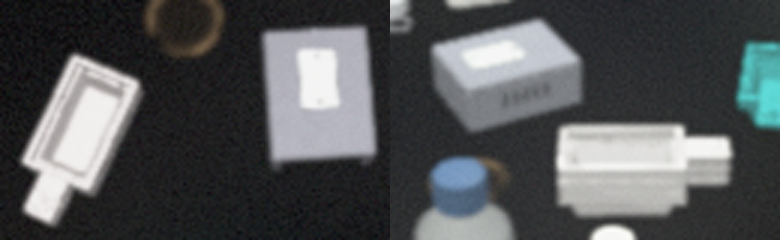

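The crop confirms the white nested pile: stacked rims at crop (80,125), tab at lower left (45,200). The hood at (320,95) has its open mouth towards the robot (world -x); its back and side walls face the scene camera. Now I'll move over the pile.

```bash
python3 -m jog '[{"tx":-4.6,"ty":-1.5,"jaw":1},{"tx":-4.6,"ty":-1.5,"jaw":1},{"tx":-4.6,"ty":-1.5,"jaw":1},{"tx":-4.6,"ty":-1.5,"jaw":1},{"tx":-4.6,"ty":-1.5,"jaw":1},{"tx":-4.6,"ty":-1.5,"jaw":1},{"tx":-4.6,"ty":-1.5,"jaw":1},{"tx":0,"jaw":1}]'
cat > look.py <<'E'
import sys; from h import *
name=sys.argv[1]; dz=float(sys.argv[2])
st=read_state();c=capture("wrist");save(name+".png",c["img"]);T=pose(c,st);print("cam",T[:3,3].round(3),"tcp",np.round(st["position"],3))
for t,z in(("tray_top",.032+dz),("tray_top_tab",.032+dz),("hood",.046)):
    for l in landmark_of("wrist",t)[:3]: print(t,"L",round(l["p"],2),np.round(l["point"],1),to_world(c,l["point"],dz if "tray" in t else 0,T).round(4))
    for l in trace("wrist",t)[:3]:
        m=l["pixels"].astype(np.uint8)
        p=np.array([to_world(c,(r,k),z,T)[:2] for r,k in zip(*np.nonzero(m))],np.float32)
        r=cv2.minAreaRect(p*1000);print(t,"T",round(l["p"],2),np.round(l["bbox"]),np.round(r[0],1),np.round(r[1],1),round(r[2],2),cv2.boxPoints(r).round().tolist())
E
python3 look.py w1 .024
```

```text
cam [0.161 0.609 0.383] tcp [0.234 0.58  0.242]
tray_top T 0.73 [139. 258.  55. 104.] [311.3 416.3] [ 47.8 133.2] 73.7 [[241.0, 412.0], [368.0, 375.0], [382.0, 421.0], [254.0, 458.0]]
tray_top_tab T 0.76 [160. 338.  22.  23.] [355.8 391.8] [22.1 32.4] 62.3 [[336.0, 390.0], [365.0, 375.0], [375.0, 394.0], [347.0, 409.0]]$[0]: bad value
```

View pics/w1.png

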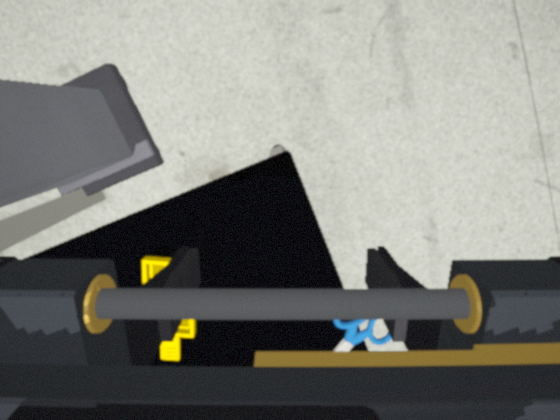

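The wrist view shows the yellow look-alike at (165,300) and the floor, and the camera sits on the tool's +x side. The move was refused, so I'll find which value it objects to.

```bash
python3 -m jog '[{"tx":-4.6,"ty":-1.5},{"tx":-4.6,"ty":-1.5},{"tx":-4.6,"ty":-1.5},{"tx":-4.6,"ty":-1.5},{"tx":-4.6,"ty":-1.5},{"tx":-4.6,"ty":-1.5},{"tx":-4.6,"ty":-1.5},{"tx":0}]' || python3 -m jog '[{"tx":-4.6,"ty":-1.5,"tz":0,"roll":0,"jaw":1.0}]'
```

```text
time_s: 2.3
position: [0.2679, 0.5511, 0.2416]
tcp_rot: [[-0.93, 0.368, -0.001], [0.368, 0.93, 0.003], [0.002, 0.002, -1.0]]
force: [0.9, -0.2, -0.3]
opening: 1.0
grasp_force: 0.0$[0]: bad value
```

All keys are required in each row.

```bash
python3 -m jog '[{"tx":-4.6,"ty":-1.5,"tz":0,"roll":0,"jaw":1},{"tx":-4.6,"ty":-1.5,"tz":0,"roll":0,"jaw":1},{"tx":-4.6,"ty":-1.5,"tz":0,"roll":0,"jaw":1},{"tx":-4.6,"ty":-1.5,"tz":0,"roll":0,"jaw":1},{"tx":-4.6,"ty":-1.5,"tz":0,"roll":0,"jaw":1},{"tx":-4.6,"ty":-1.5,"tz":0,"roll":0,"jaw":1},{"tx":-4.6,"ty":-1.5,"tz":0,"roll":0,"jaw":1},{"tx":-4.6,"ty":-1.5,"tz":0,"roll":0,"jaw":1}]'
python3 -m jog '[{"tx":-4.6,"ty":-1.5,"tz":0,"roll":0,"jaw":1},{"tx":-4.6,"ty":-1.5,"tz":0,"roll":0,"jaw":1},{"tx":0,"ty":0,"tz":0,"roll":0,"jaw":1},{"tx":0,"ty":0,"tz":0,"roll":0,"jaw":1},{"tx":0,"ty":0,"tz":0,"roll":0,"jaw":1}]'
python3 look.py w2 .024
```

```text
time_s: 3.1
position: [0.5687, 0.2979, 0.2417]
tcp_rot: [[-0.927, 0.375, 0.0], [0.375, 0.927, 0.0], [-0.0, 0.0, -1.0]]
force: [-0.1, -0.1, -0.3]
opening: 0.999
grasp_force: 0.0
time_s: 3.6
position: [0.6403, 0.2377, 0.2413]
tcp_rot: [[-0.927, 0.374, -0.002], [0.374, 0.927, 0.0], [0.002, -0.0, -1.0]]
force: [0.0, 0.6, -0.3]
opening: 0.999
grasp_force: 0.0
cam [0.568 0.267 0.383] tcp [0.64  0.238 0.241]
tray_top L 0.72 [104.6 316. ] [0.5746 0.3012 0.024 ]
tray_top T 0.94 [287.   4.  73. 156.] [558.2 309.2] [ 59.8 134.4] 66.16 [[485.0, 309.0], [608.0, 255.0], [632.0, 309.0], [509.0, 364.0]]
tray_top_tab T 0.7 [309.   0.  30.  49.] [512.4 329.1] [25.4 35.8] 68.3 [[491.0, 324.0], [524.0, 311.0], [534.0, 334.0], [500.0, 348.0]]
hood L 0.79 [195.9 162.4] [0.6033 0.1023 0.    ]
hood T 0.76 [ 87. 131. 132. 130.] [600.1 111.8] [112.1 102.1] 2.69 [[542.0, 160.0], [547.0, 58.0], [659.0, 63.0], [654.0, 165.0]]
```

View pics/w2.png

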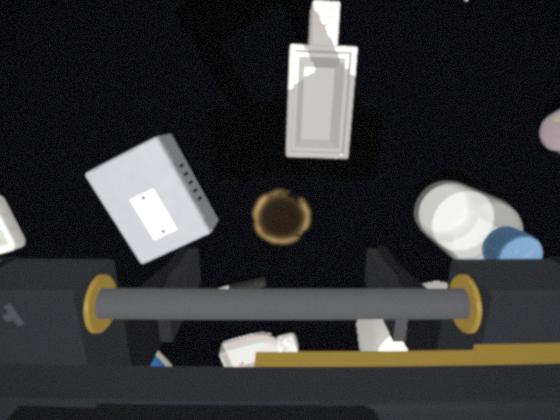

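The wrist view shows the white pile at (320,100) with its tab up at (323,25), and the hood at (155,195) with its top-face corners visible. The tray measures about 60x134 mm, which is right, with origin ≈ (0.5747, 0.301) and yaw -23.5°. I'll move above it and descend.

```bash
python3 -m jog '[{"tx":4.2,"ty":1.7,"tz":0,"roll":0.026,"jaw":1},{"tx":4.2,"ty":1.7,"tz":0,"roll":0,"jaw":1},{"tx":0,"ty":0,"tz":4,"roll":0,"jaw":1},{"tx":0,"ty":0,"tz":4,"roll":0,"jaw":1},{"tx":0,"ty":0,"tz":4,"roll":0,"jaw":1},{"tx":0,"ty":0,"tz":2,"roll":0,"jaw":1},{"tx":0,"ty":0,"tz":0,"roll":0,"jaw":1},{"tx":0,"ty":0,"tz":0,"roll":0,"jaw":1}]'
python3 - <<'E'
from h import *
im=cv2.imread("pics/w2.png")
g=cv2.resize(im[120:280,70:240],None,fx=3,fy=3,interpolation=cv2.INTER_CUBIC);cv2.imwrite("pics/crop1.png",g)
# pile in the top camera, now beside the gripper
st=read_state();print(np.round(st["position"],4),np.degrees(np.arctan2(st["tcp_rot"][1][1],st["tcp_rot"][0][1])))
E
```

```text
time_s: 4.75
position: [0.5774, 0.3012, 0.1019]
tcp_rot: [[-0.917, 0.398, 0.0], [0.398, 0.917, 0.0], [-0.0, 0.0, -1.0]]
force: [0.9, -0.3, -0.4]
opening: 1.002
grasp_force: 0.0
[0.5774 0.3012 0.1019] 66.53922188124669
```

View pics/crop1.png

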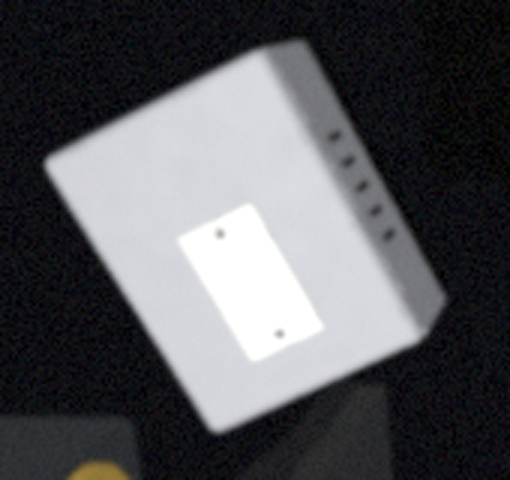

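Crop shows the hood's top-face corners at crop (45,160), (268,45), (418,342) and (213,433). I'll descend, grip, and compute the hood pose from those corners.

```bash
python3 -m jog '[{"tx":0.2,"ty":0,"tz":2,"roll":0,"jaw":1},{"tx":0,"ty":0,"tz":1.6,"roll":0,"jaw":1},{"tx":0,"ty":0,"tz":0,"roll":0,"jaw":1},{"tx":0,"ty":0,"tz":0,"roll":0,"jaw":0.6},{"tx":0,"ty":0,"tz":0,"roll":0,"jaw":0.6},{"tx":0,"ty":0,"tz":0,"roll":0,"jaw":0.6},{"tx":0,"ty":0,"tz":0,"roll":0,"jaw":0.6},{"tx":0,"ty":0,"tz":0,"roll":0,"jaw":0.6}]'
python3 - <<'E'
from h import *
c=capture("wrist")
st=dict(position=[.6403,.2377,.2413],tcp_rot=[[-0.927,0.374,-0.002],[0.374,0.927,0],[0.002,0,-1]]);T=pose(c,st)
P=np.array([to_world(c,(r,k),.046,T)[:2] for k,r in((85,173.3),(159.3,135),(209.3,234),(141,264.3))])*1000
print(P.round(1),P.mean(0));n=np.linalg.norm
print([n(P[i]-P[(i+1)%4]).round(1) for i in range(4)]); d=P[2]+P[3]-P[0]-P[1];print(np.degrees(np.arctan2(d[1],d[0])))
e=P[1]+P[2]-P[0]-P[3];print(np.degrees(np.arctan2(e[1],e[0])))
E
```

```text
time_s: 5.55
position: [0.5756, 0.3018, 0.0662]
tcp_rot: [[-0.917, 0.398, 0.001], [0.398, 0.917, 0.0], [-0.001, 0.001, -1.0]]
force: [0.3, -0.1, 1.3]
opening: 0.686
grasp_force: 30.0
[[548.2  59.6]
 [543.3 147.5]
 [654.5 148.9]
 [658.4  64.4]] [601.09824541 105.11223114]
[np.float64(88.1), np.float64(111.2), np.float64(84.6), np.float64(110.2)]
1.590548862021822
92.94165281718503
```

Gripped at 59.7 mm, which matches the 60 mm rim. Hood ≈ (0.601, 0.104), yaw 2.2°. I'll lift and check the pile.

```bash
python3 -m jog '[{"tx":0,"ty":0,"tz":-0.5,"roll":0,"jaw":0.6},{"tx":0,"ty":0,"tz":-1.5,"roll":0,"jaw":0.6},{"tx":0,"ty":0,"tz":-2,"roll":0,"jaw":0.6},{"tx":0,"ty":0,"tz":-2,"roll":0,"jaw":0.6},{"tx":0,"ty":0,"tz":-2,"roll":0,"jaw":0.6},{"tx":0,"ty":0,"tz":0,"roll":0,"jaw":0.6}]'
python3 -m jog '[{"tx":0.2,"ty":-3.2,"tz":0,"roll":0,"jaw":0.6},{"tx":0.2,"ty":-3.2,"tz":0,"roll":0,"jaw":0.6},{"tx":0.2,"ty":-3.2,"tz":0,"roll":0,"jaw":0.6},{"tx":0.2,"ty":-3.2,"tz":0,"roll":0,"jaw":0.6},{"tx":0.2,"ty":-3.2,"tz":0,"roll":0,"jaw":0.6},{"tx":0.1,"ty":-3.2,"tz":0,"roll":0,"jaw":0.6},{"tx":0,"ty":-3.2,"tz":0,"roll":0,"jaw":0.6},{"tx":0,"ty":0,"tz":0,"roll":0,"jaw":0.6}]'
python3 -m jog '[{"tx":0,"ty":0,"tz":0,"roll":-0.112,"jaw":0.6},{"tx":0,"ty":0,"tz":0,"roll":-0.112,"jaw":0.6},{"tx":0,"ty":0,"tz":0,"roll":-0.112,"jaw":0.6},{"tx":0,"ty":0,"tz":0,"roll":-0.112,"jaw":0.6},{"tx":0,"ty":0,"tz":0,"roll":0,"jaw":0.6},{"tx":0,"ty":0,"tz":0,"roll":0,"jaw":0.6}]'
python3 - <<'E'
from h import *
c=capture("scene");save("s1.png",cv2.resize(c["img"][140:290,180:380],None,fx=3,fy=3,interpolation=cv2.INTER_CUBIC))
st=read_state();print(np.round(st["position"],4),np.degrees(np.arctan2(st["tcp_rot"][1][1],st["tcp_rot"][0][1])))
E
```

```text
time_s: 6.2
position: [0.5774, 0.3025, 0.1496]
tcp_rot: [[-0.917, 0.398, 0.007], [0.398, 0.917, 0.002], [-0.006, 0.005, -1.0]]
force: [0.7, 0.4, -0.3]
opening: 0.683
grasp_force: 30.0
time_s: 7.0
position: [0.4732, 0.0982, 0.1451]
tcp_rot: [[-0.916, 0.402, -0.004], [0.402, 0.916, -0.001], [0.004, -0.002, -1.0]]
force: [0.2, 0.5, -1.4]
opening: 0.687
grasp_force: 30.0
time_s: 7.6
position: [0.4761, 0.1011, 0.1454]
tcp_rot: [[-0.999, -0.036, 0.0], [-0.036, 0.999, 0.0], [-0.0, 0.0, -1.0]]
force: [0.1, -0.6, -0.9]
opening: 0.684
grasp_force: 30.0
[0.476  0.101  0.1454] 92.0912991909796
```

View pics/s1.png

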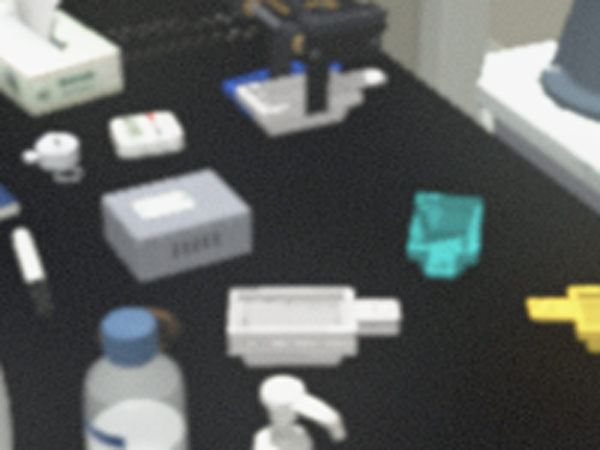

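One tray is held level at (310,95) in the crop, and two stay nested at (300,325). I'll set it down.

```bash
python3 -m jog '[{"tx":0,"ty":-0.2,"tz":3,"roll":0,"jaw":0.6},{"tx":0,"ty":0,"tz":3,"roll":0,"jaw":0.6},{"tx":0,"ty":0,"tz":2.5,"roll":0,"jaw":0.6},{"tx":0,"ty":0,"tz":1.2,"roll":0,"jaw":0.6},{"tx":0,"ty":0,"tz":0.4,"roll":0,"jaw":0.6},{"tx":0,"ty":0,"tz":0.2,"roll":0,"jaw":0.6},{"tx":0,"ty":0,"tz":0,"roll":0,"jaw":0.6},{"tx":0,"ty":0,"tz":0,"roll":0,"jaw":0.6}]'
```

```text
time_s: 8.45
position: [0.4767, 0.0986, 0.0434]
tcp_rot: [[-0.999, -0.038, 0.002], [-0.038, 0.999, -0.0], [-0.002, -0.0, -1.0]]
force: [-0.1, 0.0, -0.4]
opening: 0.686
grasp_force: 30.0
```

```bash
python3 -m jog '[{"tx":0,"ty":0,"tz":0.1,"roll":0,"jaw":0.6},{"tx":0,"ty":0,"tz":0.05,"roll":0,"jaw":0.6},{"tx":0,"ty":0,"tz":0,"roll":0,"jaw":0.6},{"tx":0,"ty":0,"tz":0,"roll":0,"jaw":0.6}]'
python3 -m jog '[{"tx":0,"ty":0,"tz":0,"roll":0,"jaw":0.95},{"tx":0,"ty":0,"tz":0,"roll":0,"jaw":0.95},{"tx":0,"ty":0,"tz":0,"roll":0,"jaw":0.95},{"tx":0,"ty":0,"tz":-2,"roll":0,"jaw":0.95},{"tx":0,"ty":0,"tz":-3,"roll":0,"jaw":0.95},{"tx":0,"ty":0,"tz":-3,"roll":0,"jaw":0.95},{"tx":0,"ty":0,"tz":-3,"roll":0,"jaw":0.95},{"tx":0,"ty":0,"tz":-3,"roll":0,"jaw":0.95}]'
python3 -m jog '[{"tx":-4,"ty":0,"tz":-3,"roll":0,"jaw":0.95},{"tx":-4,"ty":0,"tz":-3,"roll":0,"jaw":0.95},{"tx":0,"ty":0,"tz":0,"roll":0,"jaw":0.95},{"tx":0,"ty":0,"tz":0,"roll":0,"jaw":0.95},{"tx":0,"ty":0,"tz":0,"roll":0,"jaw":0.95}]'
python3 look.py w3 0
```

```text
time_s: 8.85
position: [0.4765, 0.0986, 0.0421]
tcp_rot: [[-0.999, -0.038, 0.002], [-0.038, 0.999, -0.0], [-0.002, -0.0, -1.0]]
force: [-1.3, -0.2, 5.7]
opening: 0.685
grasp_force: 30.0
time_s: 9.65
position: [0.4755, 0.0986, 0.1821]
tcp_rot: [[-0.999, -0.038, -0.001], [-0.038, 0.999, 0.0], [0.001, 0.0, -1.0]]
force: [1.1, 1.2, -0.0]
opening: 0.949
grasp_force: 0.0
time_s: 10.15
position: [0.5536, 0.1017, 0.2396]
tcp_rot: [[-0.999, -0.038, -0.005], [-0.038, 0.999, 0.0], [0.005, 0.0, -1.0]]
force: [0.1, -0.1, 0.3]
opening: 0.949
grasp_force: 0.0
cam [0.476 0.099 0.382] tcp [0.554 0.102 0.24 ]
tray_top L 0.88 [ 21.2 404.1] [0.3809 0.2201 0.    ]
tray_top L 0.75 [112.4 280.7] [0.4762 0.0977 0.    ]
tray_top L 0.64 [27.2 63.4] [ 0.3984 -0.1295  0.    ]
tray_top T 0.97 [352.   0. 135.  80.] [391. 231.] [136.6  64.4] 56.1 [[326.0, 192.0], [380.0, 156.0], [456.0, 270.0], [402.0, 306.0]]
tray_top T 0.8 [254.  19.  61. 146.] [457.4  98.7] [134.2  59.8] 1.73 [[389.0, 127.0], [391.0, 67.0], [525.0, 71.0], [524.0, 131.0]]
tray_top T 0.63 [551.  11.   9.  17.] [380.  354.8] [14.3  7.8] 13.38 [[372.0, 357.0], [374.0, 349.0], [388.0, 353.0], [386.0, 360.0]]
tray_top_tab L 0.45 [221.1 282.6] [0.5995 0.1045 0.    ]
tray_top_tab T 0.69 [442.  35.  41.  48.] [418.7 273. ] [35.9 24.4] 58.42 [[399.0, 264.0], [420.0, 251.0], [438.0, 282.0], [418.0, 295.0]]
tray_top_tab T 0.68 [269.  17.  28.  45.] [408.2  97. ] [35.6 23.7] 2.25 [[390.0, 108.0], [391.0, 84.0], [426.0, 86.0], [425.0, 110.0]]
tray_top_tab T 0.4 [550.  11.  10.  20.] [379.5 354.7] [15.2  7.8] 13.37 [[371.0, 357.0], [373.0, 349.0], [388.0, 353.0], [386.0, 360.0]]
hood L 0.71 [223.6 277.6] [0.6029 0.0987 0.    ]
hood T 0.86 [238. 173.  85. 110.] [595.7 102.9] [118.8  87.5] 3.91 [[533.0, 142.0], [539.0, 55.0], [658.0, 63.0], [652.0, 151.0]]
```

View pics/w3.png

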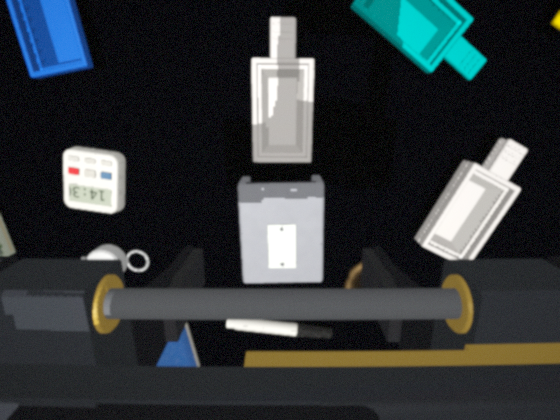

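The tray is flat at (282,110), in line with the hood mouth at (281,180); its origin is (0.476, 0.098), yaw ≈2°. The pile at (470,200) is intact. Next I'll take the tab.

```bash
python3 -m jog '[{"tx":3.8,"ty":-0.1,"tz":1.5,"roll":0,"jaw":0.55},{"tx":3.8,"ty":0,"tz":1.5,"roll":0,"jaw":0.55},{"tx":3.8,"ty":0,"tz":1.5,"roll":0,"jaw":0.55},{"tx":3.8,"ty":0,"tz":1.5,"roll":0,"jaw":0.55},{"tx":0,"ty":0,"tz":3,"roll":0,"jaw":0.55},{"tx":0,"ty":0,"tz":3,"roll":0,"jaw":0.55},{"tx":0,"ty":0,"tz":0,"roll":0,"jaw":0.55},{"tx":0,"ty":0,"tz":0,"roll":0,"jaw":0.55}]'
```

```text
time_s: 11.3
position: [0.4041, 0.0948, 0.1211]
tcp_rot: [[-0.999, -0.038, -0.001], [-0.038, 0.999, 0.0], [0.001, 0.0, -1.0]]
force: [0.1, 0.4, 0.8]
opening: 0.552
grasp_force: 0.0
```

```bash
python3 -m jog '[{"tx":0.2,"ty":0,"tz":3,"roll":0,"jaw":0.55},{"tx":0,"ty":0,"tz":3,"roll":0,"jaw":0.55},{"tx":0,"ty":0,"tz":2,"roll":0,"jaw":0.55},{"tx":0,"ty":0,"tz":0.8,"roll":0,"jaw":0.55},{"tx":0,"ty":0,"tz":0,"roll":0,"jaw":0.55},{"tx":0,"ty":0,"tz":0,"roll":0,"jaw":0.2},{"tx":0,"ty":0,"tz":0,"roll":0,"jaw":0.2},{"tx":0,"ty":0,"tz":0,"roll":0,"jaw":0.2}]'
python3 -m jog '[{"tx":0,"ty":0,"tz":0,"roll":0,"jaw":0.2},{"tx":0,"ty":0,"tz":0,"roll":0,"jaw":0.2},{"tx":0,"ty":0,"tz":0,"roll":0,"jaw":0.2}]'
```

```text
time_s: 12.1
position: [0.4027, 0.0948, 0.034]
tcp_rot: [[-0.999, -0.038, 0.002], [-0.038, 0.999, -0.0], [-0.002, -0.0, -1.0]]
force: [0.5, -0.5, -0.0]
opening: 0.36
grasp_force: 0.0
time_s: 12.4
position: [0.4022, 0.0948, 0.0333]
tcp_rot: [[-0.999, -0.038, 0.001], [-0.038, 0.999, -0.0], [-0.001, -0.0, -1.0]]
force: [0.0, 0.7, 2.6]
opening: 0.266
grasp_force: 30.0
```

```bash
python3 -m jog '[{"tx":-1,"ty":0,"tz":0,"roll":0,"jaw":0.2},{"tx":-1,"ty":0,"tz":0,"roll":0,"jaw":0.2},{"tx":-1,"ty":0,"tz":0,"roll":0,"jaw":0.2},{"tx":-1,"ty":0,"tz":0,"roll":0,"jaw":0.2},{"tx":-1,"ty":0,"tz":0,"roll":0,"jaw":0.2},{"tx":-1,"ty":0,"tz":0,"roll":0,"jaw":0.2},{"tx":0,"ty":0,"tz":0,"roll":0,"jaw":0.2},{"tx":0,"ty":0,"tz":0,"roll":0,"jaw":0.2}]'
python3 -m jog '[{"tx":-0.8,"ty":0,"tz":0,"roll":0,"jaw":0.2},{"tx":-0.8,"ty":0,"tz":0,"roll":0,"jaw":0.2},{"tx":-0.8,"ty":0,"tz":0,"roll":0,"jaw":0.2},{"tx":-0.8,"ty":0,"tz":0,"roll":0,"jaw":0.2},{"tx":-0.8,"ty":0,"tz":0,"roll":0,"jaw":0.2},{"tx":-0.8,"ty":0,"tz":0,"roll":0,"jaw":0.2},{"tx":0,"ty":0,"tz":0,"roll":0,"jaw":0.2}]'
```

```text
time_s: 13.2
position: [0.4616, 0.0972, 0.0332]
tcp_rot: [[-0.999, -0.038, -0.001], [-0.038, 0.999, 0.0], [0.001, 0.0, -1.0]]
force: [-1.8, -0.1, 4.6]
opening: 0.268
grasp_force: 30.0
time_s: 13.9
position: [0.5094, 0.099, 0.0332]
tcp_rot: [[-0.999, -0.038, -0.002], [-0.038, 0.999, 0.0], [0.002, 0.0, -1.0]]
force: [-2.3, -0.1, 4.4]
opening: 0.274
grasp_force: 30.0
```

Sliding freely. I'll go gently until contact with the back wall (about 15 mm left).

```bash
python3 -m jog '[{"tx":-0.3,"ty":0,"tz":0,"roll":0,"jaw":0.2},{"tx":-0.3,"ty":0,"tz":0,"roll":0,"jaw":0.2},{"tx":-0.3,"ty":0,"tz":0,"roll":0,"jaw":0.2},{"tx":-0.2,"ty":0,"tz":0,"roll":0,"jaw":0.2},{"tx":0,"ty":0,"tz":0,"roll":0,"jaw":0.2}]'
python3 -m jog '[{"tx":-0.2,"ty":0,"tz":0,"roll":0,"jaw":0.2},{"tx":-0.2,"ty":0,"tz":0,"roll":0,"jaw":0.2},{"tx":0,"ty":0,"tz":0,"roll":0,"jaw":0.2}]'
```

```text
time_s: 14.4
position: [0.5187, 0.0994, 0.0332]
tcp_rot: [[-0.999, -0.038, -0.005], [-0.038, 0.999, 0.0], [0.005, 0.0, -1.0]]
force: [-4.4, 0.5, 7.0]
opening: 0.269
grasp_force: 30.0
time_s: 14.7
position: [0.5225, 0.0996, 0.0332]
tcp_rot: [[-0.999, -0.038, -0.006], [-0.038, 0.999, 0.0], [0.006, 0.0, -1.0]]
force: [-5.3, 0.3, 7.5]
opening: 0.267
grasp_force: 30.0
```

```bash
python3 -m jog '[{"tx":-0.2,"ty":0,"tz":-0.05,"roll":0,"jaw":0.2},{"tx":-0.2,"ty":0,"tz":0,"roll":0,"jaw":0.2},{"tx":0,"ty":0,"tz":0,"roll":0,"jaw":0.2}]'
python3 -m jog '[{"tx":-0.2,"ty":0,"tz":0,"roll":0,"jaw":0.2},{"tx":0,"ty":0,"tz":0,"roll":0,"jaw":0.2},{"tx":0,"ty":0,"tz":0,"roll":0,"jaw":0.2}]'
```

```text
time_s: 15.0
position: [0.5258, 0.0997, 0.0335]
tcp_rot: [[-0.999, -0.039, -0.007], [-0.039, 0.999, -0.0], [0.007, 0.0, -1.0]]
force: [-5.9, -0.5, 7.4]
opening: 0.27
grasp_force: 30.0
time_s: 15.3
position: [0.5258, 0.0997, 0.0334]
tcp_rot: [[-0.999, -0.039, -0.011], [-0.039, 0.999, -0.0], [0.011, 0.0, -1.0]]
force: [-8.1, -1.1, 10.4]
opening: 0.267
grasp_force: 30.0
```

It stalled at x=0.5258 with rising force, right where the back wall was expected. Now I'll release and retreat.

```bash
python3 -m jog '[{"tx":0,"ty":0,"tz":0,"roll":0,"jaw":0.55},{"tx":0,"ty":0,"tz":0,"roll":0,"jaw":0.55},{"tx":0,"ty":0,"tz":0,"roll":0,"jaw":0.55},{"tx":0,"ty":0,"tz":-3,"roll":0,"jaw":0.55},{"tx":0,"ty":0,"tz":-4,"roll":0,"jaw":0.55},{"tx":0,"ty":0,"tz":-4,"roll":0,"jaw":0.55},{"tx":0,"ty":0,"tz":-4,"roll":0,"jaw":0.55},{"tx":0,"ty":0,"tz":-4,"roll":0,"jaw":0.55}]'
python3 -m jog '[{"tx":-3.5,"ty":0,"tz":-1,"roll":0,"jaw":0.55},{"tx":-3.5,"ty":0,"tz":0,"roll":0,"jaw":0.55},{"tx":0,"ty":0,"tz":0,"roll":0,"jaw":0.55},{"tx":0,"ty":0,"tz":0,"roll":0,"jaw":0.55},{"tx":0,"ty":0,"tz":0,"roll":0,"jaw":0.55},{"tx":0,"ty":0,"tz":0,"roll":0,"jaw":0.55}]'
python3 look.py w4 0
```

```text
time_s: 16.1
position: [0.5313, 0.0997, 0.2252]
tcp_rot: [[-0.999, -0.038, 0.001], [-0.038, 0.999, 0.0], [-0.001, 0.0, -1.0]]
force: [0.8, 1.0, 0.3]
opening: 0.551
grasp_force: 0.0
time_s: 16.7
position: [0.5995, 0.1025, 0.2329]
tcp_rot: [[-0.999, -0.038, -0.002], [-0.038, 0.999, 0.0], [0.002, 0.0, -1.0]]
force: [0.1, 0.1, -0.3]
opening: 0.549
grasp_force: 0.0
cam [0.522 0.1   0.375] tcp [0.6   0.102 0.233]
tray_top T 0.86 [272. 103.  26.  34.] [528.4 100.1] [31.4 23.3] 2.73 [[512.0, 111.0], [513.0, 88.0], [545.0, 89.0], [544.0, 112.0]]
tray_top T 0.74 [414.   2.  84.  27.] [427.7 254.8] [21.8 76.2] 3.3 [[415.0, 292.0], [419.0, 216.0], [441.0, 217.0], [436.0, 293.0]]
tray_top T 0.72 [10.  1. 71. 22.] [ 440.6 -119.3] [21.1 65.7] 0.7 [[430.0, -87.0], [430.0, -152.0], [452.0, -152.0], [451.0, -86.0]]
tray_top_tab T 0.98 [453.   0.  42.  28.] [426.7 273.2] [21.7 39.6] 3.44 [[415.0, 292.0], [417.0, 253.0], [439.0, 254.0], [436.0, 294.0]]
tray_top_tab T 0.73 [268. 101.  24.  36.] [528.4 100.5] [31.3 22.7] 2.2 [[512.0, 111.0], [513.0, 89.0], [544.0, 90.0], [544.0, 112.0]]
hood L 0.66 [184.1 283.3] [0.6001 0.1043 0.    ]
hood T 0.85 [237. 136.  89. 108.] [598.2 103.3] [114.   88.6] 3.53 [[539.0, 144.0], [544.0, 56.0], [658.0, 63.0], [652.0, 151.0]]
```

View pics/w4.png

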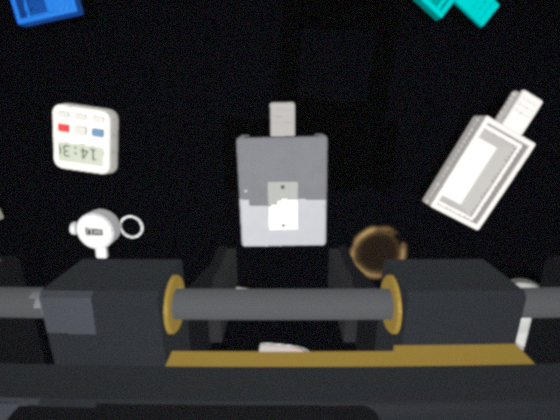

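The tab shows at (283,118), protruding 31-32 mm (32 is fully home) and centred on the hood at (282,190). The pile and bystanders are undisturbed, so I'll hand in.

```bash
python3 -c "
from rig import hand_in; print(hand_in())"
```

```text
the job is handed in; nothing more can be done
None
```

The top tray is fully home in the hood, tab outwards and released, and the pile and bystanders look undisturbed in the last picture; the job is handed in at about 17 s, but no verdict was returned.

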